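Roll a brass sleeve into the nest of a marking machine with the push stick

TASK

Take the push stick from its rest and, with its flat end, gently roll the brass sleeve along the track of the marking machine, over the spring catch and home against the sprung pad, until the catch has sprung up behind it and holds it there. Keep fingers and gripper off the sleeve, do not shoot it down the track, and press no harder than the catch needs, for hard pressing bruises the brass. Then lay the stick back in its rest as it was and leave the other things on the bench alone.

Things in the scene. Friction and masses are not known exactly. Their poses are not given: they have to be found in the camera images.
- marker: Marking machine (fixed): grey base, C-frame and head with needle. Origin on the bench under the middle of the nest's range; +x along the track, the way to push; +z up; column on the -y side. Base edge at x = -0.172. From x = -0.06 to 0.06 a clear finger guard hangs 50 mm above the track's floor, below head and arm (up to 216 mm above the bench). Keep the gripper out; only the stick goes in.
- track_mouth (a point): Middle of the open end of the track, on its steel floor (22 mm above the bench), axes as the machine's, 165 mm before the machine's origin. The floor is level, 54 mm wide between two guide rails 13 mm high. At this point a lip 4 mm high keeps the sleeve on the track; the stick comes in above it.
- home_middle (a point): On the machine above its origin, 16 mm above the track's floor, axes as the machine's. The sleeve's axis is home here give or take 12 mm along x: the nest (pad, catch and the head over it) is clamped anywhere in that range, a setting not reported, so it must be felt. The sprung pad is met about 1 mm before home and gives way with 1.5 N plus 7 N per mm, over 10 mm.
- catch (a joint): Spring catch in the floor: 0 = up, about 0.28 rad = pressed level with the floor. Nose 4 mm high, 28 mm wide, 11 mm before the home axis, its ramp 15 mm further back. The rolling sleeve presses it down with a push of 1 to 4 N. It springs up behind the sleeve at home, once the push against the pad has reached 5 to 11 N, and holds it. More than 16 N on the sleeve bruises it.
- sleeve_center (a point): Centre of the brass sleeve, a turned tube of 32 mm diameter, 50 mm long, 0.16 to 0.25 kg, lying across the track on its floor, 75 to 140 mm before the middle of the nest's range at the start. Its axis is its own y; its x and z turn as it rolls. More sleeves in a grey tray are not part of the job.
- stick_grip (a point): Middle of the push stick's wooden handle (130 long, 18 wide, 24 mm high), half-way up: grasp it here across its width. +x along the stick to its flat end, z up. A bar 6 mm wide and 14 mm high runs on from the handle to the end plate, 36 mm wide, 20 mm high, 9 mm thick. Weight 0.165 kg, centre of mass some 32 mm ahead of this point.
- stick_face (a point): Centre of the push stick's flat pushing face, 250 mm along +x from the middle of the handle and level with it.
- rest_seat (a point): Where the middle of the handle lies in the stick's rest (fixed), 38 mm above the bench, +x towards the flat end. Two wooden saddles, 52 mm before and behind it and 10 mm thick, carry the handle: floor 26 mm above the bench, cheeks up to 40 mm, flaring from 25 mm apart to 40 mm. Between them is a base plate 6 mm high.
- nipple_1: Bystander: brass double nipple lying on the bench, 40x26x23 mm; origin under its middle.
- nut_2: Bystander: chromed union nut, 29x32x12 mm; origin under its middle.
- ptfe_1: Bystander: roll of thread tape lying flat, 64x55x16 mm; origin under its middle.
- caliper: Bystander: caliper lying flat, 66x200x10 mm, long side along its y; origin under its middle.
There are look-alikes about, which are no part of the job. Of the things that look like the part that bears rest_seat, the larger one is meant.

How it is judged:
By the outcome, as a careful person would: the job done as asked, in the order asked, and still so for the second after the job is handed in, with the robot touching nothing.
It also fails if it takes over 58 s, if anything falls off the work surface, if the arm or the gripper's body presses on something with over 40 N, if the wrist force passes 120 N, or if a joint passes its speed limit or range.

ROBOT

A 6-joint arm with a two-finger parallel gripper is mounted at the origin on a cart in front of the work surface, level with it; the furniture and walls round the work are solid. World frame = base frame: x ahead of the robot, y to its left, z up, the work surface at z = 0. Lengths are in m, angles in rad, forces in N, time in s.
With the tool pointing down it reaches from about 0.35 to 0.775 m from the base axis. Payload 5.5 kg.
Tool frame: the origin (TCP) lies at the very end of the fingers, on their centre line; the grasp point (between the pads) lies 19 mm behind it (grip_point_offset is the distance from the TCP to the grasp point, in m); z points along the fingers, y is the direction in which the jaws open and shut (so a half turn about z gives the same grasp; the last joint's range is limited). The gripper opens to 85 mm and grips with 20 to 120 N. Pads are 22 mm wide; open, the fingers measure 114 mm over their backs; the gripper's body (76 mm by 85 mm) begins 54 mm behind the grasp point. The pads swing forward as they close: fully open they stand 13 mm farther back than shut.
Start: joints at [0.981, 0.313, 0.046, 1.304, 0, 1.431], TCP at [0.25, 0.518, 0.202] pointing down, gripper open.
Joint ranges: [-2.76, 2.76], [-0.86, 1.69], [-1.03, 1.26], [-2.2, 2.34], [-1.47, 1.5], [-3.14, 3.14]. Speed limits (rad/s): [2.57, 2.57, 3.14, 3.14, 3.14, 3.14].

INTERFACE

Orientations are given as a unit quaternion [w, x, y, z].
In Python, from workcell import * gives the robot as it stands.
- The arm moves only by the shell command python3 -m crank 'ROWS' [OPENING] [FORCE]. ROWS is a JSON object of lists of equal length, an entry for each row: "travel": the shift along the tool's x, y, z in units of 40 mm (1.0 is 40 mm), a list of three; "turn": the turn about the tool's z in rad. In form: {"travel": [[x, y, z], ...], "turn": [turn, ...]}. A call has 1 to 5 rows; each row is the pose to reach, as a shift and turn from the pose commanded when the call began, along the tool's axes at that moment; what a row does not reach only later rows make up. A row lasts 1/12 s, in which the tool goes at most 41.7 mm and 7.16 degrees, less where a joint would pass 70% of its speed; a pose out of reach is approached as far as the arm can. A call with a gripper value outside its range is refused whole. OPENING is the finger opening in mm, from 0 to 85.4, set as the call begins (- or left out, the last holds). The fingers move at their own pace and stop on an object; FORCE is the grip in N (left out, the last holds). Time passes only in rows, so rows that repeat a pose let the fingers close. It gives the time, the measured TCP pose, the force and the opening at its end, in the units of the state.
- get_state(): the state, without advancing time (a new reading comes with each control period).
- read_camera(name): name is "scene" or "top" or "wrist"; returns a dict with "image" (400x640x3 uint8, red, green, blue), "K" (3x3 intrinsics, pixels), "R" (3x3) and "t" (3): a world point X has camera coordinates R X + t. Camera axes: x right, y down, z forward; pixel columns grow to the right and rows downward; lengths in m; the calibration is good to about 2 mm. A picture is of the moment at which its call begins. There is no depth.
- hand_in(): hands the job in, once; it reports no verdict.
The state is a dict: "clock": time; "joint_pos": joint angles; "qvel": joint speeds; "tau": joint torques, N m; "tcp_pos": TCP position; "orientation": TCP orientation; "wrist_force": force on the tool from outside, world axes, zero at the start; "ft_torque": the same for the moment, N m; "finger_gap": finger opening in m.
Only numpy, scipy, OpenCV 4.12 (cv2) and the standard library are available. Lean on these libraries where they do the work, as an engineer would, in place of code of your own. Each camera call takes 0.05 s, during which the arm holds its last target. There are 200 camera calls.

## Working session

There is one attempt and no reset: what is moved stays moved. The work goes in short steps, Python scripts to look and compute and a shell command to move; the robot and the scene stay as the last step left them, time stands still between calls to the robot, and variables do not carry over. Pictures are saved under pics/ and viewed, about 8 in all and at most 12, crops included, and the job is handed in when it is done.

```bash
mkdir -p pics; ls
cat > h.py <<'E'
from workcell import *
import numpy as np, cv2, json, os
def shot(n,f):
    c=read_camera(n); cv2.imwrite(f'pics/{f}.png',c['image'][:,:,::-1]); np.savez(f'pics/{f}.npz',**{k:np.array(c[k]) for k in('image','K','R','t')}); return c
def load(f): return np.load(f'pics/{f}.npz')
def ray(c,u,v,z):
    d=c['R'].T@np.linalg.inv(c['K'])@np.array([u,v,1.]); o=-c['R'].T@c['t']; return o+d*(z-o[2])/d[2]
def proj(c,X):
    p=c['K']@(c['R']@np.array(X)+c['t']); return p[:2]/p[2]
E
python3 - <<'E'
from h import *
for n in('scene','top'): 
    c=shot(n,n+'0'); print(n,-c['R'].T@c['t'])
a=cv2.imread('pics/scene0.png');b=cv2.imread('pics/top0.png')
print(get_state())
E
```

```text
pics
scene [-0.01887183 -1.26816908  0.65090063]
top [ 0.39026254 -0.11528986  1.33390436]
{'clock': 0.1, 'joint_pos': array([ 9.81385588e-01,  3.13939160e-01,  4.51087446e-02,  1.30358874e+00,
       -5.20519704e-05,  1.43117584e+00]), 'qvel': array([-6.41064870e-04, -2.01379593e-04,  4.60605096e-03, -3.97923533e-05,
       -6.89449506e-04, -3.19364239e-04]), 'tau': array([ 2.71448982e-03, -4.81724131e+01,  2.99244279e+01,  1.26156601e-02,
       -1.68486786e-04, -1.52045561e-05]), 'tcp_pos': array([0.24975535, 0.51737979, 0.20109679]), 'orientation': array([-2.64950759e-04,  2.23004035e-01,  9.74817183e-01, -7.67380172e-04]), 'wrist_force': array([ 0.42452423,  0.74803938, -1.25175817]), 'ft_torque': array([-0.00899794, -0.07438076,  0.00586812]), 'finger_gap': 0.08520136518541306}
```

View pics/top0.png

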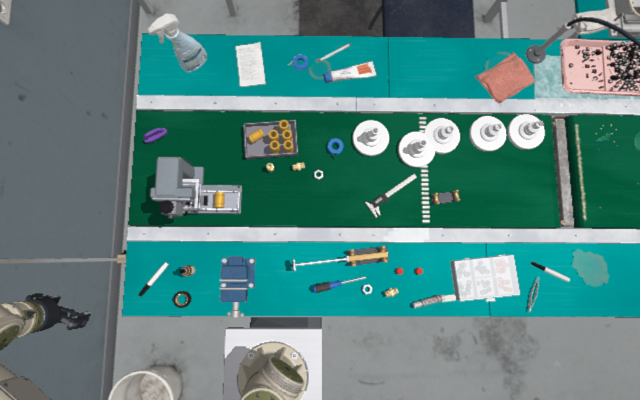

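View pics/scene0.png

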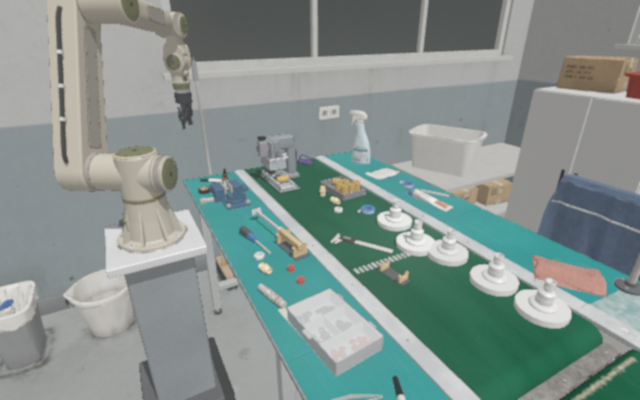

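The top view shows the machine at (200,195) with the track mouth on its right at (242,198) and a sleeve at (219,199). The tray of spare sleeves is at (271,139). There are two candidate rests: the one holding the stick at (368,257), and a smaller dark empty one at (446,198). The larger one with the stick fits the description. I'll confirm this in an enlarged crop.

Run:
```python
from h import *
c=load('top0'); im=c['image'][:,:,::-1]
r=lambda a,s:cv2.resize(a,None,fx=s,fy=s,interpolation=cv2.INTER_CUBIC)
A=r(im[150:225,145:250],6)[:300,:]  # placeholder
A=r(im[150:220,145:265],6); B=r(im[240:280,280:400],6)
cv2.imwrite('pics/crop1.png',np.vstack([cv2.copyMakeBorder(A,0,0,0,0,0),B])[:600])
for p in [(368,257,.04),(292,265,.04),(242,198,.022),(219,199,.038),(446,198,.03)]: print(p,ray(c,*p))
```

```text
(368, 257, 0.04) [ 0.38575374 -0.31203381  0.04      ]
(292, 265, 0.04) [ 0.35891041 -0.06230627  0.04      ]
(242, 198, 0.022) [0.58207439 0.11050052 0.022     ]
(219, 199, 0.038) [0.57586345 0.18431456 0.038     ]
(446, 198, 0.03) [ 0.58534304 -0.58252218  0.03      ]
```

View pics/crop1.png

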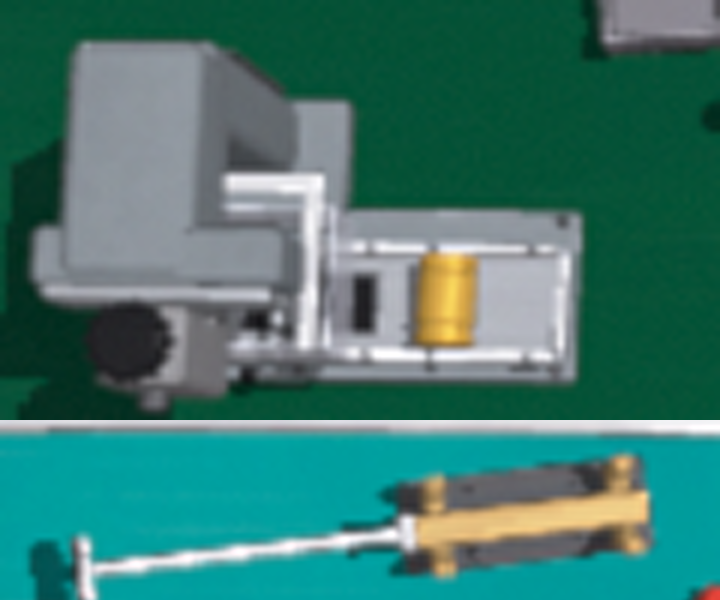

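The crop confirms it. The stick lies in the wooden rest with two saddles (handle px 349–388, row ~257, face at (293,265)). The sleeve is at about (219,199) in the track, with the lip at (239,201). Next I'll refine from the top view, then move over the handle.

```bash
cat >> h.py <<'E'
def rotq(q):
    from scipy.spatial.transform import Rotation as Ro
    return Ro.from_quat([q[1],q[2],q[3],q[0]]).as_matrix()
def plan(x,y,z,yaw_y=None):
    """units for travel and turn to reach world TCP x,y,z with tool y at yaw_y deg (mod 180)"""
    s=get_state(); R=rotq(s['orientation']); d=R.T@(np.array([x,y,z])-s['tcp_pos'])/0.04
    cur=np.degrees(np.arctan2(R[1,1],R[0,1])); t=0
    if yaw_y is not None: t=-np.radians((yaw_y-cur+90)%180-90)
    print('travel',d.round(3),'turn',round(t,3),'| cur',s['tcp_pos'].round(4),'yawy',cur.round(2),'j6',s['joint_pos'][5].round(2),'F',s['wrist_force'].round(2),'clk',round(s['clock'],2))
E
python3 - <<'E'
from h import *
c=load('top0')
R=ray(c,388,254.5,.05);L=ray(c,348.8,258.5,.05);F=ray(c,293,264.7,.048)
print(R,L,F,np.linalg.norm(R-L),(R+L)/2, np.degrees(np.arctan2(*(F-R)[[1,0]])),np.linalg.norm(F-(R+L)/2))
plan(0.40,0.1,0.26,6); plan(.39,-.31,.2,6)
E
```

```text
[ 0.39413344 -0.37626796  0.05      ] [ 0.38070966 -0.24763319  0.05      ] [ 0.36007827 -0.06587205  0.048     ] 0.12933329477309752 [ 0.38742155 -0.31195058  0.05      ] 96.26117828986396 0.24760108248149013
travel [-7.919 -7.766 -1.461] turn 1.016 | cur [0.2498 0.5174 0.2011] yawy 64.23 j6 1.43 F [ 0.42  0.75 -1.25] clk 0.1
travel [-12.151 -17.103   0.053] turn 1.016 | cur [0.2498 0.5174 0.2011] yawy 64.23 j6 1.43 F [ 0.42  0.75 -1.25] clk 0.1
```

```bash
python3 -m crank '{"travel":[[-1,-0.98,-0.3],[-2,-1.96,-0.6],[-3,-2.94,-0.9],[-3.9,-3.9,-1.2],[-4.8,-4.8,-1.46]],"turn":[0.12,0.24,0.36,0.48,0.6]}' 85 80; python3 -c "
from h import *
plan(0.40,0.1,0.26,6.3);plan(.40,-.05,.26,6.3)"
```

```text
clock: 0.52
tcp_pos: [0.3173, 0.3239, 0.2457]
orientation: [-0.0, 0.503, 0.864, -0.0]
wrist_force: [1.2, -0.4, 0.4]
finger_gap: 0.0853
travel [-5.889 -0.965 -0.355] turn 0.406 | cur [0.3173 0.3239 0.2457] yawy 29.56 j6 1.67 F [ 1.17 -0.38  0.41] clk 0.52
travel [-9.151 -2.815 -0.353] turn 0.406 | cur [0.3173 0.3239 0.2457] yawy 29.56 j6 1.67 F [ 1.17 -0.38  0.41] clk 0.52
```

```bash
python3 -m crank '{"travel":[[-1,-0.2,-0.1],[-2,-0.35,-0.2],[-3,-0.5,-0.3],[-4,-0.7,-0.35],[-5,-0.9,-0.35]],"turn":[0.1,0.2,0.3,0.4,0.406]}'; python3 -c "
from h import *
plan(.387,-.312,.2,6.3)"
```

```text
clock: 0.93
tcp_pos: [0.3861, 0.1325, 0.2602]
orientation: [0.0, 0.667, 0.745, 0.0]
wrist_force: [1.0, 1.3, -0.1]
finger_gap: 0.0849
travel [-11.047  -1.211   1.503] turn 0.001 | cur [0.3861 0.1325 0.2602] yawy 6.36 j6 1.59 F [ 1.01  1.32 -0.1 ] clk 0.93
```

```bash
python3 -m crank '{"travel":[[-1,-0.1,0],[-2,-0.2,0],[-3,-0.3,0.2],[-4,-0.4,0.4],[-5,-0.5,0.6]],"turn":[0,0,0,0,0]}';python3 -m crank '{"travel":[[-1,-0.1,0.2],[-2,-0.2,0.4],[-3,-0.3,0.6],[-4,-0.4,0.8],[-5,-0.5,0.9]],"turn":[0,0,0,0,0]}'; python3 -c "
from h import *
plan(.387,-.312,.2,6.3)
c=shot('wrist','w1'); print(-c['R'].T@c['t'])"
```

```text
clock: 1.35
tcp_pos: [0.3884, -0.0685, 0.2355]
orientation: [0.0, 0.665, 0.747, 0.0]
wrist_force: [0.2, 0.0, 0.4]
finger_gap: 0.0848
clock: 1.77
tcp_pos: [0.3909, -0.2692, 0.1985]
orientation: [-0.001, 0.666, 0.746, 0.0]
wrist_force: [-0.2, -0.2, 1.6]
finger_gap: 0.0849
travel [-1.052 -0.22  -0.038] turn 0.004 | cur [ 0.3909 -0.2692  0.1985] yawy 6.55 j6 0.68 F [-0.16 -0.24  1.59] clk 1.77
[ 0.38133965 -0.19082942  0.37120219]
```

View pics/w1.png

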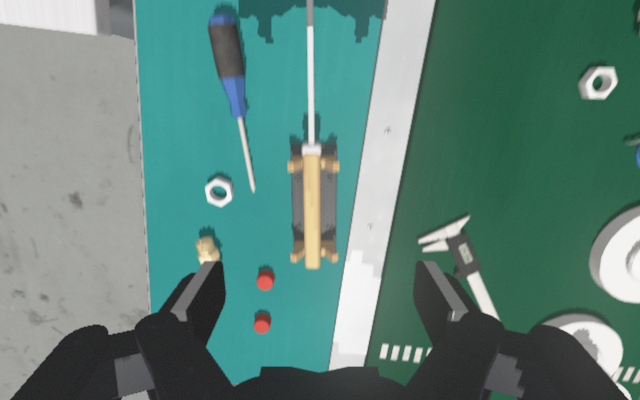

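The wrist view shows the handle running from (312,152) to (313,268) in the rest, with the jaws straddling further back. I'll measure the handle ends and centre line from it.

Run:
```python
from h import *
c=load('w1'); im=c['image']; h=cv2.cvtColor(im,cv2.COLOR_RGB2HSV)
m=cv2.inRange(h,(10,60,150),(28,255,255)); m[:, :285]=0; m[:,345:]=0; m[:130]=0;m[280:]=0
cs=[]
for r in range(158,268,3):
    x=np.where(m[r])[0]
    if len(x) and x[-1]-x[0]<25: cs.append(((x[0]+x[-1]+1)/2,r+.5,len(x)))
rows=np.where(m[:,308:318].any(1))[0];print(rows.min(),rows.max(),cs[::6])
P=np.array([ray(c,u,v,.05)[:2] for u,v,_ in cs]); 
vx,vy,x0,y0=cv2.fitLine(P.astype(np.float32),cv2.DIST_HUBER,0,.01,.01).ravel(); yaw=np.degrees(np.arctan(vy/vx))%180;print('yaw',yaw)
t=ray(c,312,rows.min(),.05);b=ray(c,313.5,rows.max()+1,.05);print(t,b,np.linalg.norm(t-b))
M=(t+b)/2; k=np.dot(M[:2]-[x0,y0],[vx,vy]); g=np.array([x0,y0])+k*np.array([vx,vy]);print('grip',M,g)
plan(*g,.12,yaw-90)
```

```text
155 267 [(np.float64(313.5), 158.5, 23), (np.float64(311.5), 188.5, 17), (np.float64(312.5), 206.5, 17), (np.float64(312.5), 224.5, 17), (np.float64(312.5), 242.5, 17)]
yaw 97.06323
[ 0.38107302 -0.25071338  0.05      ] [ 0.39641211 -0.37474431  0.05      ] 0.1249758303190952
grip [ 0.38874256 -0.31272885  0.05      ] [ 0.38792893 -0.31282966]
travel [-0.887 -0.194  1.946] turn -0.013 | cur [ 0.3918 -0.2764  0.1977] yawy 6.3 j6 0.68 F [ 2.57 -8.58 -0.18] clk 1.82
```

```bash
python3 -m crank '{"travel":[[-0.5,-0.1,0.5],[-0.89,-0.19,1],[-0.89,-0.19,1.6],[-0.89,-0.19,2],[-0.89,-0.19,2]],"turn":[-0.008,-0.008,-0.008,-0.008,-0.008]}' 42;python3 -c "
from h import *
plan(.388,-.312,.019,6.7)"
```

```text
clock: 2.23
tcp_pos: [0.3863, -0.3018, 0.116]
orientation: [-0.004, 0.663, 0.749, 0.0]
wrist_force: [-0.4, 0.5, 0.6]
finger_gap: 0.0422
travel [-0.273  0.022  2.422] turn 0.005 | cur [ 0.3863 -0.3018  0.116 ] yawy 7.0 j6 0.62 F [-0.44  0.46  0.57] clk 2.23
```

```bash
python3 -m crank '{"travel":[[0,0,0.6],[0,0,1.2],[0,0,1.2],[0,0,1.2]],"turn":[0,0,0,0]}';python3 -c "
from h import *
plan(.388,-.312,.019,6.7)"
```

```text
clock: 2.57
tcp_pos: [0.388, -0.3029, 0.0718]
orientation: [-0.001, 0.662, 0.749, 0.0]
wrist_force: [1.0, -0.4, 1.7]
finger_gap: 0.042
travel [-0.229 -0.027  1.32 ] turn 0.006 | cur [ 0.388  -0.3029  0.0718] yawy 7.07 j6 0.62 F [ 0.98 -0.35  1.74] clk 2.57
```

```bash
python3 -m crank '{"travel":[[-0.22,-0.02,0.4],[-0.22,-0.02,0.9],[-0.22,-0.02,1.3],[-0.22,-0.02,1.32],[-0.22,-0.02,1.32]],"turn":[0,0,0,0,0]}';python3 -m crank '{"travel":[[0,0,0],[0,0,0],[0,0,0],[0,0,0],[0,0,0]],"turn":[0,0,0,0,0]}' 0 80; python3 -c "
from h import *
shot('wrist','w2')
plan(.388,-.312,.019,6.7)"
```

```text
clock: 2.98
tcp_pos: [0.3892, -0.3128, 0.02]
orientation: [0.0, 0.662, 0.749, 0.0]
wrist_force: [-0.4, -0.1, 0.8]
finger_gap: 0.0423
clock: 3.4
tcp_pos: [0.3877, -0.3142, 0.0229]
orientation: [0.001, 0.663, 0.749, -0.002]
wrist_force: [-10.7, 3.1, 26.9]
finger_gap: 0.0001
travel [0.057 0.007 0.1  ] turn 0.005 | cur [ 0.388  -0.3143  0.023 ] yawy 6.99 j6 0.61 F [-10.65   3.22  25.63] clk 3.45
```

View pics/w2.png

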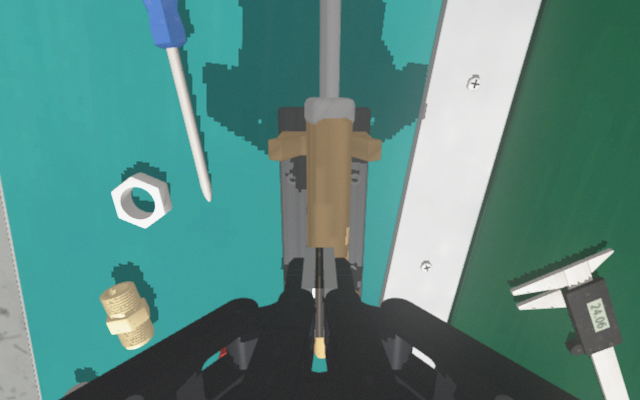

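The jaws report fully shut (gap 0.1 mm) with a 27 N upward force, so this is not a proper grasp. I'll look closer.

Run:
```python
from h import *
im=cv2.imread('pics/w2.png')[90:390,230:430]
a=cv2.resize(im,None,fx=2,fy=2,interpolation=cv2.INTER_CUBIC)
c=shot('scene','s2'); b=cv2.resize(c['image'][195:275,240:320,::-1],(400,400),interpolation=cv2.INTER_CUBIC)
b=cv2.copyMakeBorder(b,0,200,0,0,0)
a=np.clip(a.astype(float)*1.5,0,255).astype(np.uint8)
cv2.imwrite('pics/crop2.png',np.hstack([a,b]))
print(get_state()['finger_gap'],get_state()['wrist_force'])
```

```text
0.00038236133872412173 [-10.24759283   3.46011919  26.80407647]
```

View pics/crop2.png

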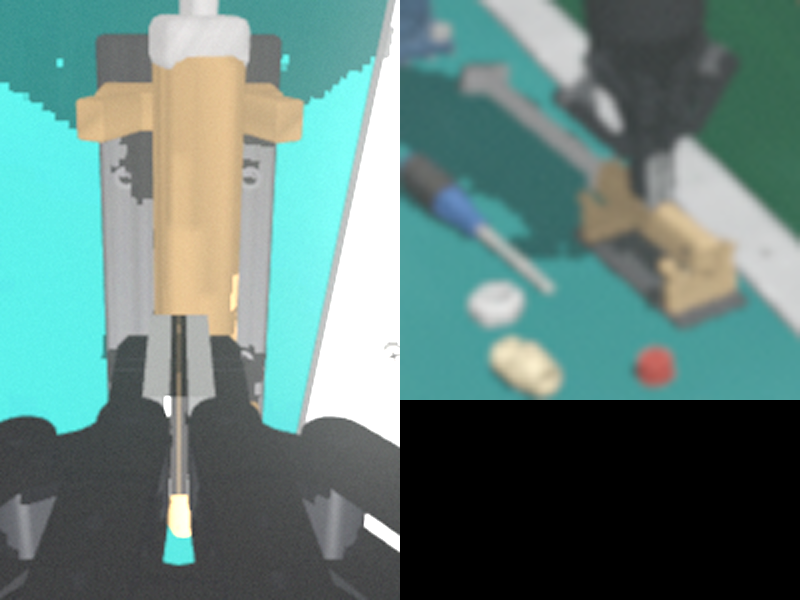

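The closed pads sit on top of the handle, not around it. The side bench must therefore be lower than z=0, so I'll open, rise, and triangulate the height from two views.

```bash
python3 -m crank '{"travel":[[0,0,-0.3],[0,0,-0.6],[0,0,-1],[0,0,-1.5],[0,0,-1.5]],"turn":[0,0,0,0,0]}'; python3 -m crank '{"travel":[[0,0,0],[0,0,-0.5],[0,0,-1],[0,0,-1],[0,0,-1]],"turn":[0,0,0,0,0]}' 42
python3 - <<'E'
from h import *
def tri(c1,p1,c2,p2):
    P=lambda c:c['K']@np.c_[c['R'],c['t']]
    X=cv2.triangulatePoints(P(c1),P(c2),np.array(p1,float),np.array(p2,float)).ravel();X=X[:3]/X[3]
    return X.round(4),(proj(c1,X)-p1).round(1),(proj(c2,X)-p2).round(1)
t=load('top0');w=load('w1');s=load('scene0')
for n,a,b in [('nut',(368,290),(219,190)),('red1',(399.5,271),(264,281)),('red2',(420,271),(262,323)),('rear',(388,254.5),(313,268)),('front',(348.8,258.5),(312,152)),('nipple',(390,292.5),(207,249)),('nutBelt',(319,174),(598,83))]: print(n,*tri(t,a,w,b))
c=shot('wrist','w3'); h=cv2.cvtColor(c['image'],cv2.COLOR_RGB2HSV)
cv2.imwrite('pics/w3.png',c['image'][:,:,::-1])
plan(.388,-.312,.1,6.7)
E
```

```text
clock: 3.92
tcp_pos: [0.391, -0.315, 0.0837]
orientation: [0.004, 0.662, 0.749, -0.0]
wrist_force: [0.8, -1.0, -0.2]
finger_gap: 0.0001
clock: 4.33
tcp_pos: [0.3893, -0.3132, 0.1194]
orientation: [0.001, 0.662, 0.749, -0.0]
wrist_force: [-0.5, 0.8, -0.8]
finger_gap: 0.0424
nut [ 0.2748 -0.3177 -0.0103] [-0.1  0.1] [0.3 0.4]
red1 [ 0.3395 -0.4211  0.0132] [-0.   0.1] [0.2 0.1]
red2 [ 0.3394 -0.4936  0.0012] [-0.  0.] [0. 0.]
rear [ 0.3949 -0.3769  0.0466] [-0.  -0.2] [-1.  0.]
front [ 0.3807 -0.2474  0.052 ] [-0. -0.] [-0. -0.]
nipple [ 0.2682 -0.3879  0.0095] [-0.1  0.2] [0.7 0.6]
nutBelt [ 0.6705 -0.15    0.0046] [-0.3  0.1] [0.2 1.2]
travel [ 0.016 -0.017  0.463] turn 0.006 | cur [ 0.3888 -0.3126  0.1185] yawy 7.05 j6 0.61 F [ 0.67  0.31 -0.9 ] clk 4.38
```

View pics/w3.png

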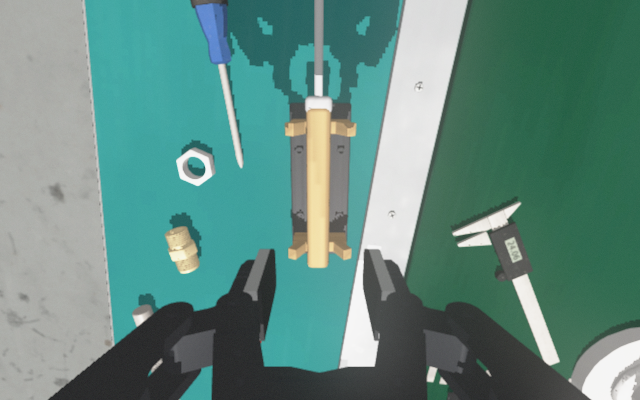

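Run:
```python
from h import *
for f,p in (('w2',(.388,-.3143,.023)),('w3',(.3888,-.3126,.1185))):
    c=load(f);p=np.array(p);print(f,-c['R'].T@c['t'])
    for dz in (0,.019,.03): print(' centre +%.3f'%dz,proj(c,p+[0,0,dz]).round(1), 'jaw+-21mm',proj(c,p+[.021,.0026,dz]).round(1),proj(c,p-[.021,.0026,-dz]).round(1))
c=load('w2')
for z in(.026,.05):
    for q in ((.3809,-.2475),(.388,-.312),(.3949,-.377)): print(z,q,proj(c,[*q,z]).round(1))
c=load('w3')
for z in(.026,.05):
    for q in ((.3809,-.2475),(.388,-.312),(.3949,-.377)): print(z,q,proj(c,[*q,z]).round(1))
```

```text
w2 [ 0.37764996 -0.2349873   0.19512613]
 centre +0.000 [320.6 236.8] jaw+-21mm [357.7 236.9] [283.5 236.8]
 centre +0.019 [320.6 252.5] jaw+-21mm [361.7 252.5] [279.6 252.4]
 centre +0.030 [320.7 263.1] jaw+-21mm [364.4 263.2] [277. 263.]
w3 [ 0.37862928 -0.23442439  0.29189666]
 centre +0.000 [319.3 235. ] jaw+-21mm [356.3 235.1] [282.4 235. ]
 centre +0.019 [319.4 250.3] jaw+-21mm [360.2 250.3] [278.6 250.2]
 centre +0.030 [319.5 260.7] jaw+-21mm [362.9 260.7] [276.  260.6]
0.026 (0.3809, -0.2475) [323.2 116.3]
0.026 (0.388, -0.312) [321.1 235.4]
0.026 (0.3949, -0.377) [319.  331.4]
0.05 (0.3809, -0.2475) [323.8 120.6]
0.05 (0.388, -0.312) [321.3 255.9]
0.05 (0.3949, -0.377) [318.8 361.6]
0.026 (0.3809, -0.2475) [319.5 108.1]
0.026 (0.388, -0.312) [318.3 188.3]
0.026 (0.3949, -0.377) [316.9 258. ]
0.05 (0.3809, -0.2475) [319.6 109.9]
0.05 (0.388, -0.312) [318.2 197.1]
0.05 (0.3949, -0.377) [316.8 271.9]
```

The geometry of w2 and w3 agrees: the handle top is at z≈0.05 and the cameras are right. The finger tips, though, actually end about 27 mm behind the reported TCP. In w2 the closed tips stood on the handle top at reported z=0.023, and in w3 the 42 mm gap spans 93 px, which puts it about 0.138 m deep. I'll check the interface constants, then descend further with force checks.

```bash
python3 -c "
import workcell
print([(k,v) for k,v in vars(workcell).items() if not k.startswith('_') and isinstance(v,(int,float,dict,list,tuple,str))])"
python3 -m crank '{"travel":[[0,0,0.8],[0,0,1.6],[0,0,2.2],[0,0,2.2],[0,0,2.2]],"turn":[0,0,0,0,0]}'; python3 -m crank '{"travel":[[0,0,0.2],[0,0,0.4],[0,0,0.5],[0,0,0.5]],"turn":[0,0,0,0]}';  python3 -c "
from h import *
plan(.388,-.312,-.008,6.7)"
```

```text
[('grip_point_offset', 0.0187)]
clock: 4.8
tcp_pos: [0.3872, -0.3108, 0.0291]
orientation: [-0.003, 0.662, 0.749, 0.0]
wrist_force: [1.3, 0.7, 0.5]
finger_gap: 0.0421
clock: 5.13
tcp_pos: [0.3887, -0.3125, 0.0106]
orientation: [-0.0, 0.662, 0.749, 0.0]
wrist_force: [-0.1, 0.1, -0.3]
finger_gap: 0.0422
travel [ 0.015 -0.016  0.465] turn 0.006 | cur [ 0.3887 -0.3125  0.0106] yawy 7.05 j6 0.61 F [-0.14  0.11 -0.32] clk 5.13
```

```bash
python3 -m crank '{"travel":[[0,0,0.1],[0,0,0.2],[0,0,0.2]],"turn":[0,0,0]}'; python3 -m crank '{"travel":[[0,0,0.1],[0,0,0.22],[0,0,0.22]],"turn":[0,0,0]}';  python3 -m crank '{"travel":[[0,0,0],[0,0,0],[0,0,0],[0,0,0]],"turn":[0,0,0,0]}' 0 40
```

```text
clock: 5.38
tcp_pos: [0.3887, -0.3125, 0.0025]
orientation: [-0.0, 0.662, 0.749, 0.0]
wrist_force: [-0.2, 0.7, 0.1]
finger_gap: 0.0416
clock: 5.63
tcp_pos: [0.3884, -0.3122, -0.0067]
orientation: [-0.001, 0.662, 0.749, 0.0]
wrist_force: [-1.1, -0.3, 0.9]
finger_gap: 0.0419
clock: 5.97
tcp_pos: [0.389, -0.3128, -0.0057]
orientation: [0.0, 0.662, 0.749, 0.0]
wrist_force: [-0.7, -0.7, -0.1]
finger_gap: 0.0172
```

The gap is 17.2 mm, so the handle is gripped and the 27 mm tool offset is confirmed. I'll raise the grip, lift, and measure the track.

```bash
python3 -m crank '{"travel":[[0,0,0],[0,0,-0.2],[0,0,-0.6],[0,0,-1.2],[0,0,-1.2]],"turn":[0,0,0,0,0]}' 0 90; python3 -m crank '{"travel":[[0,0,-0.8],[0,0,-1.6],[0,0,-2],[0,0,-2],[0,0,-2]],"turn":[0,0,0,0,0]}'
python3 - <<'E'
from h import *
c=load('top0'); g=lambda x,y,z: ray(c,145+(x+.5)/6-.5,150+(y+.5)/6-.5,z)
print('upper rail',g(345,248,.035),g(560,252,.035)); print('lower rail',g(345,355,.035),g(560,358,.035)); print('lip',g(567,250,.026),g(567,358,.026)); print('base edge',g(581,215,.02),g(576,380,.02))
im=c['image'];h=cv2.cvtColor(im,cv2.COLOR_RGB2HSV);m=cv2.inRange(h,(15,120,120),(32,255,255));m[:190]=0;m[212:]=0;m[:,:205]=0;m[:,235:]=0
n,l,s,ce=cv2.connectedComponentsWithStats(m);i=1+s[1:,4].argmax();print(s[i],ce[i],'sleeve',ray(c,*ce[i],.05), ray(c,*ce[i],.038))
shot('top','t4');shot('wrist','w4')
cv2.imwrite('pics/t4c.png',np.vstack([cv2.resize(cv2.imread('pics/t4.png')[150:290,140:400],None,fx=2.5,fy=2.5,interpolation=cv2.INTER_CUBIC)]))
plan(.388,-.312,.1,6.7)
E
```

```text
clock: 6.38
tcp_pos: [0.3906, -0.3146, 0.0461]
orientation: [0.003, 0.662, 0.749, -0.0]
wrist_force: [1.1, -0.6, -0.9]
finger_gap: 0.0164
clock: 6.8
tcp_pos: [0.3892, -0.3131, 0.1226]
orientation: [0.001, 0.662, 0.749, -0.0]
wrist_force: [0.3, 0.7, -2.2]
finger_gap: 0.0162
upper rail [0.60336142 0.24263158 0.035     ] [0.60189872 0.12260518 0.035     ]
lower rail [0.54306149 0.239981   0.035     ] [0.54208462 0.12073396 0.035     ]
lip [0.60453539 0.12035052 0.026     ] [0.54315966 0.11845581 0.026     ]
base edge [0.62572726 0.11412207 0.02      ] [0.53142738 0.11409459 0.02      ]
[214 192  10  16 132] [218.85606061 199.76515152] sleeve [0.57158158 0.18191774 0.05      ] [0.57327628 0.18469558 0.038     ]
travel [-0.005 -0.001  0.517] turn 0.006 | cur [ 0.388  -0.3118  0.1207] yawy 7.05 j6 0.61 F [-0.32 -0.03 -2.03] clk 6.9
```

View pics/t4c.png

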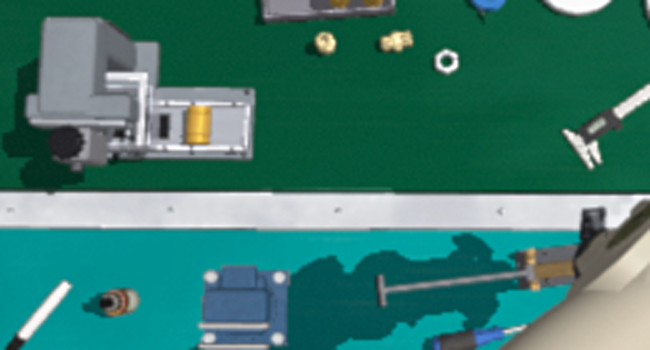

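The stick is lifted and level, with its face at crop (380,290). The track axis is x≈0.5725, yaw≈89.4°, and the mouth is at y≈0.120. The sleeve is at about (0.573, 0.184), which is 101 mm before the middle and within the range given. Next I'll carry the stick to a point in front of the mouth.

```bash
python3 -c "
from h import *
plan(.5697,-.16,.06,-.6)"
```

```text
travel [3.206 4.975 1.517] turn 0.133 | cur [ 0.388  -0.3118  0.1207] yawy 7.05 j6 0.61 F [-0.32 -0.03 -2.03] clk 6.9
```

```bash
python3 -m crank '{"travel":[[0.4,0.7,0],[0.8,1.4,0],[1.2,2.1,0],[1.7,2.8,0],[2.1,3.5,0]],"turn":[0.03,0.06,0.09,0.133,0.133]}'; python3 -m crank '{"travel":[[0.3,0.4,0.1],[0.6,0.8,0.4],[0.8,1.2,0.8],[0.8,1.2,1.2],[0.8,1.2,1.2]],"turn":[0,0,0,0,0]}';  python3 -c "
from h import *
plan(.5697,-.15,.06,-.6)"
```

```text
clock: 7.32
tcp_pos: [0.517, -0.21, 0.1198]
orientation: [-0.002, 0.711, 0.703, -0.0]
wrist_force: [-1.0, -1.5, -1.3]
finger_gap: 0.0168
clock: 7.73
tcp_pos: [0.5629, -0.1781, 0.0684]
orientation: [-0.004, 0.71, 0.704, -0.002]
wrist_force: [-1.1, 0.6, -2.1]
finger_gap: 0.0166
travel [0.704 0.167 0.212] turn 0.002 | cur [ 0.5629 -0.1781  0.0684] yawy -0.47 j6 1.14 F [-1.08  0.6  -2.11] clk 7.73
```

Face now about y=0.07. I'll shift to the line, go down to near-working height, settle, and look.

```bash
python3 -m crank '{"travel":[[0.3,0.15,0.2],[0.5,0.17,0.5],[0.5,0.17,1.2],[0.5,0.17,1.5],[0.5,0.17,1.5]],"turn":[0,0,0,0,0]}'; python3 -m crank '{"travel":[[0,0,0],[0,0,0]],"turn":[0,0]}'
python3 - <<'E'
from h import *
shot('top','t5');shot('wrist','w5');s=shot('scene','s5')
plan(.5697,-.145,-.0025,-.6)
c=load('t5')
a=cv2.resize(c['image'][185:215,200:290,::-1],None,fx=8,fy=8,interpolation=cv2.INTER_CUBIC)
s=cv2.resize(s['image'][150:200,250:350,::-1],None,fx=7.2,fy=7.2,interpolation=cv2.INTER_CUBIC)
cv2.imwrite('pics/c5.png',np.vstack([a,s]))
E
```

```text
clock: 8.15
tcp_pos: [0.5697, -0.1591, 0.0108]
orientation: [-0.003, 0.711, 0.703, -0.001]
wrist_force: [-0.1, -0.2, -2.4]
finger_gap: 0.0165
clock: 8.32
tcp_pos: [0.5733, -0.161, 0.0151]
orientation: [0.001, 0.711, 0.703, 0.0]
wrist_force: [0.3, -0.7, -1.5]
finger_gap: 0.0165
travel [ 0.405 -0.108  0.453] turn 0.0 | cur [ 0.5738 -0.1612  0.0156] yawy -0.59 j6 1.17 F [ 0.19 -0.06 -1.43] clk 8.47
```

View pics/c5.png

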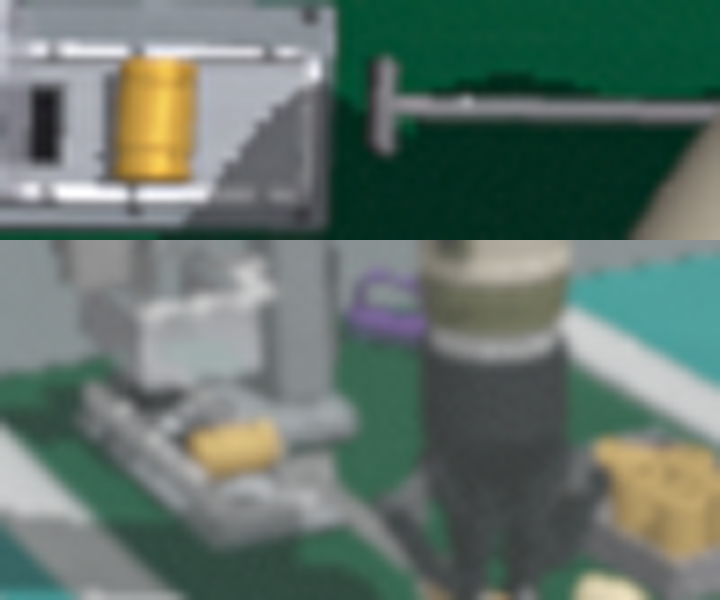

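The crop shows the face plate at crop (383,105), aligned with the track axis, slightly toward +x (image-up) but above the rails. The sleeve is undisturbed. I'll compute the face position and then move in.

Run:
```python
from h import *
c=load('t5')
p=lambda x,y,z: ray(c,200+(x+.5)/8-.5,185+(y+.5)/8-.5,z).round(4)
print('face L',p(370,57,.069),p(370,153,.069)); print('face ctr',p(370,105,.069)); print('bar',p(410,104,.066),p(710,111,.066))
print('rails',p(20,48,.035),p(310,51,.035),p(20,190,.035),p(300,194,.035)); print('sleeve',p(157,118,.047),'R edge',p(195,118,.04),'lip',p(310,120,.026))
```

```text
face L [0.5962 0.0906 0.069 ] [0.5565 0.0895 0.069 ]
face ctr [0.5763 0.09   0.069 ]
bar [0.5773 0.0742 0.066 ] [ 0.5752 -0.0487  0.066 ]
rails [0.6046 0.2428 0.035 ] [0.6041 0.1213 0.035 ] [0.5445 0.2401 0.035 ] [0.5435 0.1236 0.035 ]
sleeve [0.5735 0.1816 0.047 ] R edge [0.5746 0.1674 0.04  ] lip [0.5761 0.1221 0.026 ]
```

```bash
python3 -m crank '{"travel":[[0,-0.03,0.2],[0,-0.07,0.4],[0,-0.07,0.45],[0,-0.07,0.45]],"turn":[0,0,0,0]}'; python3 -m crank '{"travel":[[0.3,0,0],[0.6,0,0],[0.9,0,0],[1.2,0,0],[1.4,0,0]],"turn":[0,0,0,0,0]}';python3 -m crank '{"travel":[[0,0,0],[0,0,0]],"turn":[0,0]}'; python3 -c "
from h import *
plan(.571,-.085,-.0025,-.6)
print(get_state()['ft_torque'])"
```

```text
clock: 8.8
tcp_pos: [0.5687, -0.1602, -0.0052]
orientation: [-0.001, 0.711, 0.704, -0.0]
wrist_force: [0.1, 0.3, -1.8]
finger_gap: 0.0165
clock: 9.22
tcp_pos: [0.5704, -0.1024, -0.0037]
orientation: [-0.0, 0.71, 0.704, 0.0]
wrist_force: [-0.4, -0.8, -0.9]
finger_gap: 0.0161
clock: 9.38
tcp_pos: [0.5707, -0.1038, -0.0036]
orientation: [0.0, 0.71, 0.704, -0.0]
wrist_force: [0.4, 0.4, -2.3]
finger_gap: 0.0164
travel [ 0.469  0.003 -0.028] turn 0.002 | cur [ 0.5707 -0.1038 -0.0036] yawy -0.47 j6 1.26 F [ 0.41  0.39 -2.34] clk 9.38
[-0.07983338  0.01382483 -0.04841025]
```

The face is past the lip at y≈0.147, 20 mm from the sleeve, and the force is quiet. I'll roll slowly.

```bash
S='{"travel":[[0.04,0,0],[0.08,0,0],[0.12,0,0],[0.16,0,0],[0.2,0,0]],"turn":[0,0,0,0,0]}'; python3 -m crank '{"travel":[[0.07,0,-0.01],[0.14,0,-0.02],[0.2,0,-0.02],[0.25,0,-0.02],[0.29,0,-0.02]],"turn":[0,0,0,0,0]}'
python3 -m crank '{"travel":[[0.04,0,0],[0.08,0,0],[0.12,0,0],[0.16,0,0],[0.2,0,0]],"turn":[0,0,0,0,0]}'
python3 -m crank '{"travel":[[0.04,0,0],[0.08,0,0],[0.12,0,0],[0.16,0,0],[0.2,0,0]],"turn":[0,0,0,0,0]}'
python3 -m crank '{"travel":[[0.04,0,0],[0.08,0,0],[0.12,0,0],[0.16,0,0],[0.2,0,0]],"turn":[0,0,0,0,0]}'
python3 -m crank '{"travel":[[0.04,0,0],[0.08,0,0],[0.12,0,0],[0.16,0,0],[0.2,0,0]],"turn":[0,0,0,0,0]}'
python3 -c "
from h import *
plan(.571,-.025,-.0025,-.6);shot('top','t6')"
```

```text
clock: 9.8
tcp_pos: [0.5706, -0.0931, -0.003]
orientation: [-0.0, 0.711, 0.703, 0.0]
wrist_force: [-0.0, -0.5, -1.9]
finger_gap: 0.0164
clock: 10.22
tcp_pos: [0.5707, -0.0849, -0.003]
orientation: [-0.0, 0.711, 0.704, 0.0]
wrist_force: [0.5, -0.6, -1.8]
finger_gap: 0.0169
clock: 10.63
tcp_pos: [0.5709, -0.0769, -0.003]
orientation: [0.0, 0.711, 0.704, 0.0]
wrist_force: [0.2, -0.1, -1.1]
finger_gap: 0.0166
clock: 11.05
tcp_pos: [0.5709, -0.0689, -0.003]
orientation: [-0.0, 0.711, 0.704, 0.0]
wrist_force: [0.1, 0.2, -1.8]
finger_gap: 0.0163
clock: 11.47
tcp_pos: [0.571, -0.0609, -0.003]
orientation: [-0.0, 0.711, 0.704, 0.0]
wrist_force: [0.1, 0.1, -2.5]
finger_gap: 0.0163
travel [ 0.897 -0.008 -0.013] turn 0.0 | cur [ 0.571  -0.0609 -0.003 ] yawy -0.57 j6 1.33 F [ 0.12  0.05 -2.46] clk 11.47
```

```bash
python3 - <<'E'
from h import *
c=load('t6');h=cv2.cvtColor(c['image'],cv2.COLOR_RGB2HSV);m=cv2.inRange(h,(15,120,120),(32,255,255));m[:190]=0;m[212:]=0;m[:,:190]=0;m[:,235:]=0
n,l,s,ce=cv2.connectedComponentsWithStats(m);i=1+s[1:,4].argmax();print(s[i],ray(c,*ce[i],.05)[:2])
E
for i in 1; do
python3 -m crank '{"travel":[[0.04,0,0],[0.08,0,0],[0.12,0,0],[0.16,0,0],[0.2,0,0]],"turn":[0,0,0,0,0]}'
python3 -m crank '{"travel":[[0.04,0,0],[0.08,0,0],[0.12,0,0],[0.16,0,0],[0.2,0,0]],"turn":[0,0,0,0,0]}'
python3 -m crank '{"travel":[[0.04,0,0],[0.08,0,0],[0.12,0,0],[0.16,0,0],[0.2,0,0]],"turn":[0,0,0,0,0]}'
python3 -m crank '{"travel":[[0.04,0,0],[0.08,0,0],[0.12,0,0],[0.16,0,0],[0.2,0,0]],"turn":[0,0,0,0,0]}'
done | grep -E 'tcp|force'
```

```text
[208 192   9  12  48] [0.58360763 0.20797238]
tcp_pos: [0.5711, -0.0529, -0.003]
wrist_force: [0.3, -0.3, -1.3]
tcp_pos: [0.5711, -0.0449, -0.003]
wrist_force: [0.1, 0.8, -1.1]
tcp_pos: [0.5712, -0.0369, -0.003]
wrist_force: [0.5, 0.2, -1.2]
tcp_pos: [0.5713, -0.0289, -0.003]
wrist_force: [-0.2, -0.2, -1.3]
```

```bash
{
python3 -m crank '{"travel":[[0.02,0,0],[0.04,0,0],[0.06,0,0],[0.08,0,0],[0.1,0,0]],"turn":[0,0,0,0,0]}'
python3 -m crank '{"travel":[[0.02,0,0],[0.04,0,0],[0.06,0,0],[0.08,0,0],[0.1,0,0]],"turn":[0,0,0,0,0]}'
python3 -m crank '{"travel":[[0.02,0,0],[0.04,0,0],[0.06,0,0]],"turn":[0,0,0]}'
python3 -m crank '{"travel":[[0.02,0,0],[0.04,0,0],[0.06,0,0]],"turn":[0,0,0]}'
python3 -m crank '{"travel":[[0.02,0,0],[0.04,0,0],[0.06,0,0]],"turn":[0,0,0]}'
} | grep -E 'tcp|force|clock'
```

```text
clock: 13.6
tcp_pos: [0.5714, -0.025, -0.003]
wrist_force: [-0.0, -0.4, -2.0]
clock: 14.02
tcp_pos: [0.5714, -0.021, -0.003]
wrist_force: [-0.6, 0.2, -1.5]
clock: 14.27
tcp_pos: [0.5714, -0.0186, -0.003]
wrist_force: [0.1, -0.5, -2.1]
clock: 14.52
tcp_pos: [0.5714, -0.0162, -0.003]
wrist_force: [0.2, -0.4, -1.0]
clock: 14.77
tcp_pos: [0.5714, -0.0138, -0.003]
wrist_force: [0.4, 0.9, -1.6]
```

```bash
{
python3 -m crank '{"travel":[[0.02,0,0],[0.04,0,0],[0.06,0,0]],"turn":[0,0,0]}'
python3 -m crank '{"travel":[[0.02,0,0],[0.04,0,0],[0.06,0,0]],"turn":[0,0,0]}'
python3 -m crank '{"travel":[[0.02,0,0],[0.04,0,0],[0.06,0,0]],"turn":[0,0,0]}'
python3 -m crank '{"travel":[[0.02,0,0],[0.04,0,0],[0.06,0,0]],"turn":[0,0,0]}'
python3 -m crank '{"travel":[[0.02,0,0],[0.04,0,0]],"turn":[0,0]}'
} | grep -E 'tcp|force|clock'
```

```text
clock: 15.02
tcp_pos: [0.5715, -0.0114, -0.003]
wrist_force: [-0.0, -0.1, -0.5]
clock: 15.27
tcp_pos: [0.5715, -0.009, -0.003]
wrist_force: [0.5, 0.3, -1.8]
clock: 15.52
tcp_pos: [0.5715, -0.0066, -0.003]
wrist_force: [0.0, -0.8, -1.6]
clock: 15.77
tcp_pos: [0.5716, -0.0042, -0.003]
wrist_force: [0.4, -0.1, -2.0]
clock: 15.93
tcp_pos: [0.5716, -0.0026, -0.003]
wrist_force: [0.0, 0.5, -0.9]
```

```bash
{
python3 -m crank '{"travel":[[0.015,0,0],[0.03,0,0]],"turn":[0,0]}'
python3 -m crank '{"travel":[[0.015,0,0],[0.03,0,0]],"turn":[0,0]}'
python3 -m crank '{"travel":[[0.015,0,0],[0.03,0,0]],"turn":[0,0]}'
python3 -m crank '{"travel":[[0.015,0,0],[0.03,0,0]],"turn":[0,0]}'
python3 -m crank '{"travel":[[0.015,0,0],[0.03,0,0]],"turn":[0,0]}'
python3 -m crank '{"travel":[[0.015,0,0],[0.03,0,0]],"turn":[0,0]}'
} | grep -E 'tcp|force|clock'
```

```text
clock: 16.1
tcp_pos: [0.5716, -0.0015, -0.0029]
wrist_force: [-0.5, -0.7, -1.4]
clock: 16.27
tcp_pos: [0.5716, -0.0003, -0.0029]
wrist_force: [0.3, -1.5, -0.8]
clock: 16.43
tcp_pos: [0.5717, 0.0009, -0.0029]
wrist_force: [-0.1, -1.5, -1.4]
clock: 16.6
tcp_pos: [0.5717, 0.0022, -0.003]
wrist_force: [-0.1, -0.7, -2.2]
clock: 16.77
tcp_pos: [0.5716, 0.0034, -0.003]
wrist_force: [0.2, -0.4, -1.7]
clock: 16.93
tcp_pos: [0.5716, 0.0046, -0.003]
wrist_force: [0.6, -0.2, -1.3]
```

```bash
{
python3 -m crank '{"travel":[[0.012,0,0],[0.025,0,0]],"turn":[0,0]}'
python3 -m crank '{"travel":[[0.012,0,0],[0.025,0,0]],"turn":[0,0]}'
python3 -m crank '{"travel":[[0.012,0,0],[0.025,0,0]],"turn":[0,0]}'
python3 -m crank '{"travel":[[0.012,0,0],[0.025,0,0]],"turn":[0,0]}'
} | grep -E 'tcp|force|clock'
```

```text
clock: 17.1
tcp_pos: [0.5716, 0.0057, -0.003]
wrist_force: [0.9, -1.1, -0.9]
clock: 17.27
tcp_pos: [0.5716, 0.0066, -0.003]
wrist_force: [0.4, -0.5, -1.7]
clock: 17.43
tcp_pos: [0.5717, 0.0076, -0.003]
wrist_force: [-0.4, 0.7, -1.0]
clock: 17.6
tcp_pos: [0.5717, 0.0086, -0.003]
wrist_force: [0.2, -0.5, -2.4]
```

```bash
{
python3 -m crank '{"travel":[[0.012,0,0],[0.025,0,0]],"turn":[0,0]}'
python3 -m crank '{"travel":[[0.012,0,0],[0.025,0,0]],"turn":[0,0]}'
python3 -m crank '{"travel":[[0.012,0,0],[0.025,0,0]],"turn":[0,0]}'
} | grep -E 'tcp|force|clock'
```

```text
clock: 17.77
tcp_pos: [0.5717, 0.0096, -0.003]
wrist_force: [-0.9, -0.5, -1.5]
clock: 17.93
tcp_pos: [0.5717, 0.0106, -0.003]
wrist_force: [-0.1, -0.5, -1.3]
clock: 18.1
tcp_pos: [0.5717, 0.0116, -0.003]
wrist_force: [0.1, 1.0, -1.4]
```

```bash
cat > ok.py <<'E'
# passes on a crank report, fails if the push (-Fy) exceeds the limit given
import sys,re
s=sys.stdin.read(); f=eval(re.search(r'wrist_force: (\[.*\])',s)[1]); y=eval(re.search(r'tcp_pos: (\[.*\])',s)[1])
print(y,f); sys.exit(-f[1]>float(sys.argv[1]))
E
python3 -m crank '{"travel":[[0.01,0,0],[0.02,0,0]],"turn":[0,0]}' | python3 ok.py 3 &&
python3 -m crank '{"travel":[[0.01,0,0],[0.02,0,0]],"turn":[0,0]}' | python3 ok.py 3 &&
python3 -m crank '{"travel":[[0.01,0,0],[0.02,0,0]],"turn":[0,0]}' | python3 ok.py 3 &&
python3 -m crank '{"travel":[[0.01,0,0],[0.02,0,0]],"turn":[0,0]}' | python3 ok.py 3 &&
python3 -m crank '{"travel":[[0.01,0,0],[0.02,0,0]],"turn":[0,0]}' | python3 ok.py 3 &&
python3 -m crank '{"travel":[[0.01,0,0],[0.02,0,0]],"turn":[0,0]}' | python3 ok.py 3 &&
python3 -m crank '{"travel":[[0.01,0,0],[0.02,0,0]],"turn":[0,0]}' | python3 ok.py 3 &&
python3 -m crank '{"travel":[[0.01,0,0],[0.02,0,0]],"turn":[0,0]}' | python3 ok.py 3
```

```text
[0.5717, 0.0124, -0.003] [-0.5, -0.1, -1.8]
[0.5717, 0.0132, -0.003] [-0.7, -0.5, -1.1]
[0.5718, 0.014, -0.003] [0.2, -0.6, -1.8]
[0.5717, 0.0148, -0.003] [-1.2, -0.8, -1.2]
[0.5718, 0.0156, -0.003] [0.3, 0.1, -1.7]
[0.5718, 0.0164, -0.003] [0.5, 0.2, -2.2]
[0.5718, 0.0171, -0.003] [-0.4, -0.4, -2.0]
[0.5718, 0.0179, -0.003] [0.4, -0.9, -0.7]
```

```bash
python3 -m crank '{"travel":[[0.01,0,0],[0.02,0,0]],"turn":[0,0]}' | python3 ok.py 3 &&
python3 -m crank '{"travel":[[0.01,0,0],[0.02,0,0]],"turn":[0,0]}' | python3 ok.py 3 &&
python3 -m crank '{"travel":[[0.01,0,0],[0.02,0,0]],"turn":[0,0]}' | python3 ok.py 3 &&
python3 -m crank '{"travel":[[0.01,0,0],[0.02,0,0]],"turn":[0,0]}' | python3 ok.py 3 &&
python3 -m crank '{"travel":[[0.01,0,0],[0.02,0,0]],"turn":[0,0]}' | python3 ok.py 3 &&
python3 -m crank '{"travel":[[0.01,0,0],[0.02,0,0]],"turn":[0,0]}' | python3 ok.py 3 &&
python3 -m crank '{"travel":[[0.01,0,0],[0.02,0,0]],"turn":[0,0]}' | python3 ok.py 3 &&
python3 -m crank '{"travel":[[0.01,0,0],[0.02,0,0]],"turn":[0,0]}' | python3 ok.py 3
```

```text
[0.5718, 0.0188, -0.003] [0.1, 0.6, -1.9]
[0.5718, 0.0196, -0.003] [-0.2, -0.8, -1.2]
[0.5718, 0.0204, -0.003] [-0.3, 0.8, -1.6]
[0.5718, 0.0212, -0.003] [0.1, -0.7, -1.4]
[0.5718, 0.022, -0.003] [0.1, -0.6, -1.5]
[0.5718, 0.0228, -0.003] [-0.3, 0.3, -1.2]
[0.5718, 0.0236, -0.003] [-0.3, 0.2, -2.0]
[0.5719, 0.0244, -0.003] [-0.0, -0.8, -1.5]
```

```bash
python3 -m crank '{"travel":[[0.01,0,0],[0.02,0,0]],"turn":[0,0]}' | python3 ok.py 2.5 &&
python3 -m crank '{"travel":[[0.01,0,0],[0.02,0,0]],"turn":[0,0]}' | python3 ok.py 2.5 &&
python3 -m crank '{"travel":[[0.01,0,0],[0.02,0,0]],"turn":[0,0]}' | python3 ok.py 2.5 &&
python3 -m crank '{"travel":[[0.01,0,0],[0.02,0,0]],"turn":[0,0]}' | python3 ok.py 2.5 &&
python3 -m crank '{"travel":[[0.01,0,0],[0.02,0,0]],"turn":[0,0]}' | python3 ok.py 2.5 &&
python3 -m crank '{"travel":[[0.01,0,0],[0.02,0,0]],"turn":[0,0]}' | python3 ok.py 2.5 &&
python3 -m crank '{"travel":[[0.01,0,0],[0.02,0,0]],"turn":[0,0]}' | python3 ok.py 2.5 &&
python3 -m crank '{"travel":[[0.01,0,0],[0.02,0,0]],"turn":[0,0]}' | python3 ok.py 2.5
```

```text
[0.5719, 0.0252, -0.003] [-0.1, -0.7, -2.1]
[0.5719, 0.0257, -0.003] [-0.8, -2.3, -1.6]
[0.5719, 0.0261, -0.003] [-0.2, -3.8, -1.7]
```

Force is rising from TCP y≈0.0255. I'll take finer steps now, with a guard at 9 N.

```bash
python3 -m crank '{"travel":[[0,0,0],[0,0,0]],"turn":[0,0]}' | python3 ok.py 9 &&
python3 -m crank '{"travel":[[0.01,0,0],[0.01,0,0]],"turn":[0,0]}' | python3 ok.py 6 &&
python3 -m crank '{"travel":[[0.01,0,0],[0.01,0,0]],"turn":[0,0]}' | python3 ok.py 6 &&
python3 -m crank '{"travel":[[0.01,0,0],[0.01,0,0]],"turn":[0,0]}' | python3 ok.py 6 &&
python3 -m crank '{"travel":[[0.01,0,0],[0.01,0,0]],"turn":[0,0]}' | python3 ok.py 6
python3 -c "
from h import *
plan(.571,-.025,-.0025,-.6);shot('top','t7');shot('wrist','w7');shot('scene','s7')"
```

```text
[0.5719, 0.0262, -0.003] [0.1, -4.1, -1.2]
[0.5719, 0.0264, -0.003] [-0.2, -5.8, -1.3]
[0.572, 0.0265, -0.0029] [-0.3, -5.2, -2.0]
[0.572, 0.0267, -0.0029] [-0.8, -8.1, -1.6]
travel [-1.292 -0.011 -0.007] turn -0.0 | cur [ 0.572   0.0267 -0.0029] yawy -0.62 j6 1.49 F [-0.84 -8.13 -1.57] clk 21.93
```

```bash
python3 -m crank '{"travel":[[0.01,0,0],[0.01,0,0]],"turn":[0,0]}' | python3 ok.py 11 &&
python3 -m crank '{"travel":[[0.01,0,0],[0.01,0,0]],"turn":[0,0]}' | python3 ok.py 10.5 &&
python3 -m crank '{"travel":[[0.005,0,0],[0.005,0,0]],"turn":[0,0]}' | python3 ok.py 10.5 &&
python3 -m crank '{"travel":[[0.005,0,0],[0.005,0,0]],"turn":[0,0]}' | python3 ok.py 10.5
```

```text
[0.572, 0.0268, -0.0029] [-0.8, -7.4, -1.5]
[0.5721, 0.0269, -0.0028] [-0.4, -9.0, -0.8]
[0.5721, 0.0269, -0.0028] [-0.6, -10.0, -0.7]
[0.5721, 0.0269, -0.0028] [-1.2, -9.2, -0.9]
```

```bash
python3 -m crank '{"travel":[[0.01,0,0],[0.01,0,0]],"turn":[0,0]}' | python3 ok.py 12 &&
python3 -m crank '{"travel":[[0.01,0,0],[0.01,0,0]],"turn":[0,0]}' | python3 ok.py 12 &&
python3 -m crank '{"travel":[[0.005,0,0],[0.005,0,0]],"turn":[0,0]}' | python3 ok.py 12
python3 -m crank '{"travel":[[0,0,0]],"turn":[0]}'| python3 ok.py 12
python3 -m crank '{"travel":[[0,0,0]],"turn":[0]}'| python3 ok.py 12
```

```text
[0.5721, 0.0271, -0.0028] [-0.3, -10.7, -0.5]
[0.5721, 0.0273, -0.0028] [-0.5, -11.8, -1.1]
[0.5722, 0.0272, -0.0028] [-1.2, -12.1, -1.1]
[0.5721, 0.0273, -0.0028] [-1.5, -12.3, -0.6]
[0.5722, 0.0273, -0.0027] [-1.2, -11.9, -0.2]
```

Mean push is about 12 N, above the catch's 11 N and below 16 N. I'll ease off gently and watch the force, then withdraw and look.

```bash
for i in 1; do python3 -m crank '{"travel":[[-0.02,0,0],[-0.03,0,0]],"turn":[0,0]}' | python3 ok.py 50
python3 -m crank '{"travel":[[-0.02,0,0],[-0.03,0,0]],"turn":[0,0]}' | python3 ok.py 50
python3 -m crank '{"travel":[[-0.02,0,0],[-0.03,0,0]],"turn":[0,0]}' | python3 ok.py 50
python3 -m crank '{"travel":[[-0.02,0,0],[-0.04,0,0],[-0.06,0,0]],"turn":[0,0,0]}' | python3 ok.py 50
python3 -m crank '{"travel":[[-0.1,0,0],[-0.2,0,0],[-0.35,0,0],[-0.5,0,0],[-0.6,0,0]],"turn":[0,0,0,0,0]}' | python3 ok.py 50; done
python3 - <<'E'
from h import *
plan(.571,-.025,-.0025,-.6);shot('top','t8');shot('wrist','w8');shot('scene','s8')
f=lambda n,s,k:cv2.resize(load(n)['image'][s][:,:,::-1],None,fx=k,fy=k,interpolation=cv2.INTER_CUBIC)
S=(slice(150,195),slice(255,305))
a=np.hstack([f('s7',S,8),f('s8',S,8)]);T=(slice(185,217),slice(190,240))
b=np.hstack([f('t7',T,8),f('t8',T,8)])
cv2.imwrite('pics/c8.png',np.vstack([a[:340],b]))
E
```

```text
[0.5721, 0.0272, -0.0028] [-0.2, -7.7, -1.5]
[0.572, 0.0268, -0.0029] [-0.3, -4.4, -1.8]
[0.5719, 0.0265, -0.003] [0.6, -2.9, -3.3]
[0.5718, 0.0248, -0.003] [0.9, 0.1, -2.2]
[0.5717, -0.0008, -0.003] [-0.9, -0.2, -1.6]
travel [-0.606 -0.01  -0.012] turn -0.0 | cur [ 0.5717 -0.0008 -0.003 ] yawy -0.6 j6 1.44 F [-0.9  -0.22 -1.61] clk 24.58
```

View pics/c8.png

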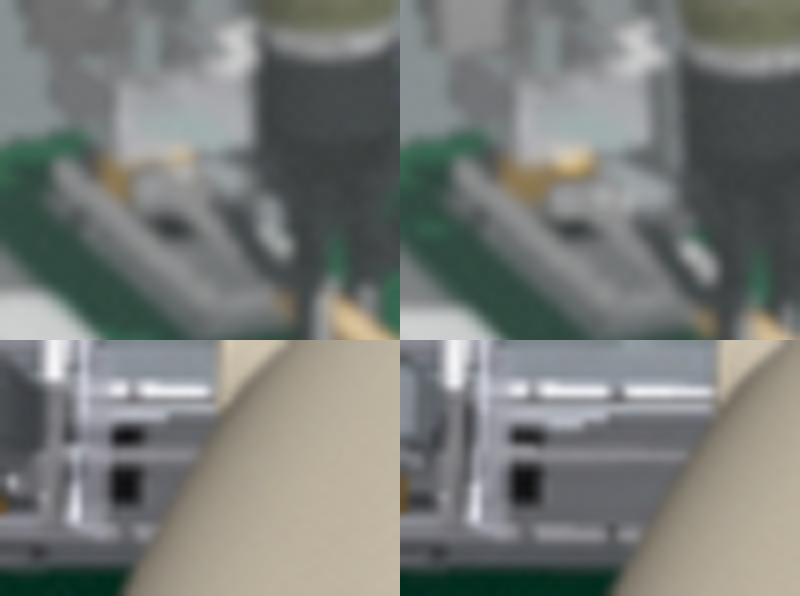

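After withdrawing, the sleeve (gold at crop (560,165)) is still in place under the guard. Unloading dropped the force at a slightly farther position than loading did, which suggests it latched. A light re-touch (up to about 4 N) will show whether its rest position moved forward.

```bash
python3 -m crank '{"travel":[[0.1,0,0],[0.2,0,0],[0.3,0,0],[0.4,0,0],[0.5,0,0]],"turn":[0,0,0,0,0]}' | python3 ok.py 3
python3 -m crank '{"travel":[[0.04,0,0],[0.08,0,0],[0.1,0,0],[0.1,0,0]],"turn":[0,0,0,0]}' | python3 ok.py 3 &&
python3 -m crank '{"travel":[[0.01,0,0],[0.02,0,0],[0.02,0,0]],"turn":[0,0,0]}' | python3 ok.py 3 &&
python3 -m crank '{"travel":[[0.01,0,0],[0.01,0,0]],"turn":[0,0]}' | python3 ok.py 2 &&
python3 -m crank '{"travel":[[0.01,0,0],[0.01,0,0]],"turn":[0,0]}' | python3 ok.py 2 &&
python3 -m crank '{"travel":[[0.01,0,0],[0.01,0,0]],"turn":[0,0]}' | python3 ok.py 2 &&
python3 -m crank '{"travel":[[0.01,0,0],[0.01,0,0]],"turn":[0,0]}' | python3 ok.py 2 &&
python3 -m crank '{"travel":[[0.01,0,0],[0.01,0,0]],"turn":[0,0]}' | python3 ok.py 2 &&
python3 -m crank '{"travel":[[0.01,0,0],[0.01,0,0]],"turn":[0,0]}' | python3 ok.py 2
```

```text
[0.5717, 0.021, -0.003] [0.2, 0.2, -1.6]
[0.5719, 0.0244, -0.003] [-0.8, -0.3, -1.9]
[0.5719, 0.0248, -0.003] [-1.0, -0.5, -1.1]
[0.5719, 0.0253, -0.003] [-0.5, -0.9, -1.6]
[0.5718, 0.0257, -0.003] [0.2, 0.4, -1.3]
[0.5718, 0.0262, -0.003] [1.4, 0.0, -2.4]
[0.5719, 0.0263, -0.003] [-0.2, -1.1, -1.5]
[0.5719, 0.0264, -0.0029] [-0.1, -4.0, -1.5]
```

Before, force began at y≈0.0255 (3.8 N at 0.0261). Now there is none until 0.0262, then it rises steeply. The sleeve's rest position has moved forward about 0.7 mm, so the catch is holding it against the pad. Withdrawing and returning the stick.

```bash
python3 -m crank '{"travel":[[-0.02,0,0],[-0.05,0,0],[-0.12,0,0],[-0.3,0,0],[-0.6,0,0]],"turn":[0,0,0,0,0]}' | python3 ok.py 50
python3 -m crank '{"travel":[[-0.4,0,0],[-0.8,0,0],[-1.2,0,0],[-1.6,0,0],[-2,0,0]],"turn":[0,0,0,0,0]}' | python3 ok.py 50
python3 -m crank '{"travel":[[-0.5,0,0],[-1,0,0],[-1.5,0,0],[-2,0,0],[-2.1,0,0]],"turn":[0,0,0,0,0]}' | python3 ok.py 50
python3 -m crank '{"travel":[[0,0,-0.4],[0,0,-0.9],[0,0,-1.5],[0,0,-2.1],[0,0,-2.1]],"turn":[0,0,0,0,0]}' | python3 ok.py 50
python3 -c "
from h import *
plan(.389,-.3128,.08,7.05)"
```

```text
[0.5715, 0.0031, -0.003] [-0.6, -0.3, -2.0]
[0.5707, -0.0789, -0.003] [0.2, 1.4, -1.7]
[0.5702, -0.1654, -0.0028] [0.6, 0.8, -0.6]
[0.5728, -0.1627, 0.0861] [1.5, -1.2, -0.9]
travel [-3.8   -4.558  0.129] turn -0.133 | cur [ 0.5728 -0.1627  0.0861] yawy -0.59 j6 1.17 F [ 1.55 -1.18 -0.91] clk 28.23
```

```bash
python3 -m crank '{"travel":[[-0.4,-0.5,0],[-0.9,-1.1,0],[-1.5,-1.8,0],[-2,-2.4,0],[-2.5,-3,0]],"turn":[-0.03,-0.06,-0.1,-0.133,-0.133]}' | python3 ok.py 50
python3 -c "
from h import *
plan(.389,-.3128,.07,7.05)"
```

```text
[0.4472, -0.2603, 0.0802] [-0.0, 0.2, -1.9]
travel [-1.122 -1.607  0.255] turn 0.002 | cur [ 0.4472 -0.2603  0.0802] yawy 7.15 j6 0.76 F [-0.04  0.25 -1.94] clk 28.65
```

```bash
python3 -m crank '{"travel":[[-0.5,-0.6,0],[-0.9,-1.2,0],[-1.1,-1.5,0],[-1.1,-1.6,0],[-1.1,-1.6,0]],"turn":[0,0,0,0,0]}' | python3 ok.py 50
python3 -m crank '{"travel":[[0,0,0],[0,0,0]],"turn":[0,0]}' | python3 ok.py 50
python3 -c "
from h import *
plan(.389,-.3128,.03,7.05); shot('wrist','w9'); shot('top','t9')
for f in ('w9',):
  im=load(f)['image'][:,:,::-1]; cv2.imwrite('pics/c9.png',im)"
```

```text
[0.3895, -0.3115, 0.0804] [-0.3, 0.2, -2.3]
[0.3914, -0.3107, 0.0807] [0.8, 0.6, -1.6]
travel [-0.046 -0.066  1.269] turn 0.001 | cur [ 0.3914 -0.3107  0.0807] yawy 7.11 j6 0.61 F [ 0.81  0.63 -1.55] clk 29.23
```

View pics/c9.png

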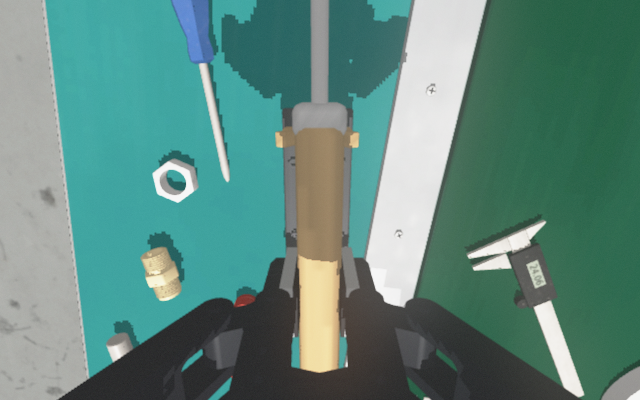

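The handle is centred over the rest: saddle cheeks at px 278–358, handle at 297–343. I'll lower it.

```bash
python3 -m crank '{"travel":[[-0.04,-0.06,0.4],[-0.04,-0.06,0.9],[-0.04,-0.06,1.3],[-0.04,-0.06,1.5],[-0.04,-0.06,1.5]],"turn":[0,0,0,0,0]}' | python3 ok.py 50
python3 -m crank '{"travel":[[0,0,0.15],[0,0,0.3],[0,0,0.45],[0,0,0.5],[0,0,0.5]],"turn":[0,0,0,0,0]}' | python3 ok.py 50
python3 -c "
from h import *
plan(.389,-.3128,-.0057,7.05)"
```

```text
[0.388, -0.3115, 0.0191] [0.0, 0.4, -2.3]
[0.3884, -0.313, 0.0005] [-0.4, 0.1, -2.3]
travel [0.003 0.014 0.156] turn -0.0 | cur [ 0.3884 -0.313   0.0005] yawy 7.05 j6 0.61 F [-0.45  0.15 -2.35] clk 30.17
```

```bash
python3 -m crank '{"travel":[[0,0.01,0.05],[0,0.01,0.1],[0,0.01,0.12],[0,0.01,0.12]],"turn":[0,0,0,0]}' | python3 ok.py 50
python3 -m crank '{"travel":[[0,0,0.02],[0,0,0.04],[0,0,0.04]],"turn":[0,0,0]}' | python3 ok.py 50
```

```text
[0.389, -0.3132, -0.0039] [-0.4, 0.1, -1.9]
[0.389, -0.3132, -0.0055] [0.7, 0.4, -1.3]
```

```bash
python3 -m crank '{"travel":[[0,0,0.01],[0,0,0.015],[0,0,0.015]],"turn":[0,0,0]}' | python3 ok.py 50
python3 -m crank '{"travel":[[0,0,0],[0,0,0],[0,0,0],[0,0,0]],"turn":[0,0,0,0]}' 42 | python3 ok.py 50
python3 -m crank '{"travel":[[0,0,-0.2],[0,0,-0.6],[0,0,-1.2],[0,0,-2],[0,0,-2.8]],"turn":[0,0,0,0,0]}' | python3 ok.py 50
python3 -m crank '{"travel":[[0,0,-1],[0,0,-2],[-1,0,-2],[-2,0,-2],[-2,0,-2]],"turn":[0,0,0,0,0]}'
python3 - <<'E'
from h import *
shot('wrist','w10');t=shot('top','t10');s=shot('scene','s10')
f=lambda n,a,b,c,d,k:cv2.resize(load(n)['image'][a:b,c:d,::-1],None,fx=k,fy=k,interpolation=cv2.INTER_CUBIC)
A=f('t10',150,280,145,400,3); B=f('s10',150,200,255,325,5); C=f('w10',0,400,0,640,.5)
B=cv2.resize(B,(350,210));C=cv2.resize(C,(336,210))
cv2.imwrite('pics/c10.png',np.vstack([A,cv2.copyMakeBorder(np.hstack([B,C]),0,0,0,A.shape[1]-686,0)]))
E
```

```text
[0.3891, -0.3132, -0.0056] [-1.5, 1.0, 4.1]
[0.3892, -0.3133, -0.0061] [0.9, 0.3, -1.0]
[0.3885, -0.3125, 0.1071] [0.4, -0.2, 0.4]
clock: 32.17
tcp_pos: [0.4003, -0.3994, 0.1869]
orientation: [0.003, 0.663, 0.748, -0.001]
wrist_force: [0.8, -0.7, -0.4]
finger_gap: 0.0423
```

View pics/c10.png

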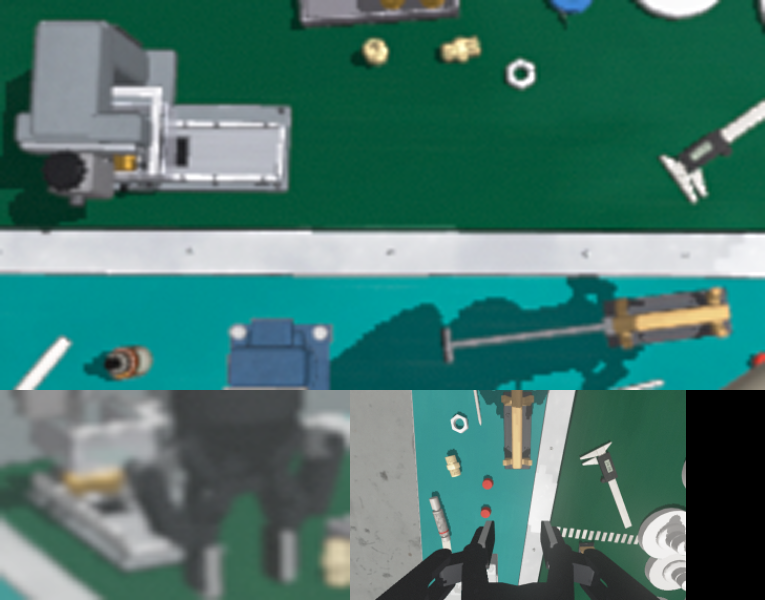

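The sleeve is home under the head (crop (125,162)) and the stick lies in both saddles with its face at (447,343), as it started. The bystanders are unchanged and the gripper is clear. Handing in.

```bash
python3 -c "
from h import *
print(hand_in())"
```

```text
the job is handed in; nothing more can be done
None
```

I handed the job in at about 32 s of the 58 s allowed. The sleeve is home against the pad, the catch appears to hold it, and the stick is back in its rest.

- **Pushing:** I rolled the sleeve down the track at about 20 mm/s, slowing to 5 mm/s near the catch. I then pressed it against the pad up to about 12 N: above the catch's 11 N limit, below the 16 N that bruises.
- **Catch:** I never saw the catch itself, because the guard hides it. I judged it by feel: a light re-touch met the sleeve about 0.7 mm further in than before. The last pictures still show it under the head after I withdrew.
- **Stick:** The last pictures show it in both saddles, looking as it did at the start. The bystanders in view have not visibly moved, and the gripper is clear with no contact force.
- **Failed first grasp:** The fingers really end about 27 mm short of the reported tip. They shut on top of the handle and pressed it with about 27 N. I lifted off and gripped again 27 mm lower (gap 17 mm).
- **Weak reading:** The force over the catch ramp was only about 1.5 N, barely above the sensor noise.

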